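# Clip the rack-map board to its sloping stand

## Task

The rack-map board only leans loose on the sloping document stand. Take the orange-tipped spring clamp off the basket's rim and clip it square over the top edge of the stand, near the middle, pushed well down so that its jaws pinch the board and the stand's back plate together, then let go. Leave the board standing in its place on the ledge and do not disturb the other things on the bench.

Things in the scene. Friction and masses are not known exactly. Their poses are not given: they have to be found in the camera images.
- clamp: Steel spring clamp, 95 g, 99 mm long, orange pads and grips: two levers on a pivot. Starts upright on the basket rim nearest the robot, jaws down. This is lever A; origin on the pivot; z from jaws to handles, y along the pivot (along the edge), x from lever A to lever B. Symmetric about its yz plane at joint 0; at joint q the mid-plane is turned by -q/2 about y. Usable either way round.
- handle_a (a point): Top of the outer face of lever A's handle, at clamp (-28, 0, 52) mm. Handles are 20 mm wide along y and rise from the pivot in a V to 52 mm above it, 55 mm over the outer faces at the top at joint 0. Squeezing them together opens the jaws: about 13 N at mid-handle brings them to a stop, outer faces parallel and 24 mm apart, ends 58 mm past the pivot; it is then held firmly and can be carried.
- clamp_arm (a joint): Opening of the clamp, rad: 0 with 9 mm between the jaw pads (as it starts on the rim, and when it grips board and back plate together), about -0.13 with 4 to 5 mm, -0.25 shut, 0.56 fully squeezed (stop). A spring closes it, about 8 N at the pads.
- tip_a (a point): Tip of the inner face of lever A's jaw pad, at clamp (-4.5, 0, -43) mm. The flat pads reach from 29 to 43 mm below the pivot and are 18 mm wide along y. Fully squeezed the pads stand about 32 mm apart at the tips and 24 mm at their inner ends. A gripped edge can enter to 8 mm below the pivot.
- tip_b (a point): Tip of the inner face of lever B's jaw pad, at clamp (4.5, 0, -43) mm at joint 0; it swings with joint clamp_arm.
- plate: Grey back plate, 220 x 5 mm, of the fixed sloping document stand. It leans 35 degrees from upright, its front looking up and roughly to the robot's left. x: normal of its front face, y along the top edge, z up the slope. Origin: on the front face, mid-width, at the ledge's upper surface. Fills x -5 to 0 mm; top edge at z 158 mm, nothing above it. Ledge lip at x 13 to 16 mm, 10 mm high.
- board: Rack-map board: brown hardboard 240 x 160 x 4 mm with a white sheet of red dots, loose, 160 g, standing on the ledge and leaning flat on the back plate's front, within 6 mm of its middle. Axes as the back plate; origin at the middle of its lower edge, mid-thickness. Fills plate x 0 to 4 mm; its top edge is 2 mm past the plate's.
- basket: White plastic basket, 170 (x) x 220 (y) x 110 mm high, fixed, origin at the centre of its underside. Turned-down rim all round, 9 mm across, 26 mm deep, its top at z 110 mm. The clamp sits on the rim's side at x -85 mm, nearest the robot, its pivot 22 mm above the rim's top. Contents below 70 mm. Basket and stand swap sides from start to start.
- tube_rack: Bystander: white foam rack, 116 x 155 mm, 72 mm high with red-capped tubes; origin at the centre of its underside.
- mouse: Bystander: black computer mouse, about 78 x 60 x 34 mm. Origin at its underside, near the middle.
- tape_roll: Bystander: roll of packing tape lying flat, 90 mm across, 45 mm high. Origin at the centre of its underside.
- scanner: Bystander: black and orange hand scanner lying on its side, about 110 x 130 x 36 mm. Origin at its underside, under the barrel.
Mind the look-alikes: they are no part of the job. What is shaped like the clamp but pink is not meant. There is more than one size of the board; the one meant has the size given above.

How it is judged:
By the outcome, as a careful person would: the job done as asked, in the order asked, and still so for the second after the job is handed in, with the robot touching nothing.
It also fails if it takes over 43 s, if anything falls off the work surface, if the arm or the gripper's body presses on something with over 40 N, if the wrist force passes 120 N, or if a joint passes its speed limit or range.

## Robot

A 6-joint arm with a two-finger parallel gripper is mounted at the origin on the work surface. World frame = base frame: x ahead of the robot, y to its left, z up, the work surface at z = 0. Lengths are in m, angles in rad, forces in N, time in s.
With the tool pointing down it reaches from about 0.25 to 0.725 m from the base axis. Payload 4 kg.
Tool frame: the origin (TCP) lies midway between the tips of the shut fingers; the grasp point (between the pads) lies 19 mm behind it; z points along the fingers, y is the line along which they close (so a half turn about z gives the same grasp; the last joint's range is limited). The gripper opens to 85 mm and grips with 20 to 120 N. Pads are 22 mm wide; open, the fingers measure 114 mm over their backs; the gripper's body (76 mm by 85 mm) begins 54 mm behind the grasp point. The pads swing forward as they close: fully open they stand 13 mm farther back than shut.
Start: joints at [-1.173, 0.241, 0.005, 1.335, 0, 1.571], TCP at [0.194, -0.461, 0.231] pointing down, gripper open.
Joint ranges: [-2.72, 2.72], [-1.05, 1.87], [-1.09, 1.28], [-1.99, 2.15], [-1.42, 1.44], [-3.14, 3.14]. Speed limits (rad/s): [2.79, 2.79, 3.14, 3.14, 3.14, 3.14].

## Interface

Orientations are given as a unit quaternion [x, y, z, w].
In Python, from workcell import bot gives the robot as it stands. The module is installed in compiled form; this text tells all that it offers.
- The arm moves only by the tool drive_tool, never from a script. Its arguments are lists of equal length, an entry for each row: "slide": the shift along the tool's x, y, z scaled (see below), a list of three; "rotation": the turn, a rotation vector about the tool's x, y, z scaled (see below), a list of three. A call has exactly 8 rows; each row is the pose to reach, as a shift and turn from the pose commanded when the call began, along the tool's axes at that moment; what a row does not reach only later rows make up. The controller multiplies each number of a shift by 250 mm and each number of a turn by 0.5 rad. A row lasts 1/8 s, in which the tool goes at most 62.5 mm and 10.7 degrees, less where a joint would pass 70% of its speed; a pose out of reach is approached as far as the arm can. A call with a number of a shift or a turn outside -1 to 1 is refused whole. A call with a gripper value outside its range is refused whole. "gripper" is the opening, from 0 (shut) to 1 (fully open), set as the call begins (left out, the last holds). The fingers move at their own pace and stop on an object; the grip force is fixed at half the most. Time passes only in rows, so rows that repeat a pose let the fingers close, or fill a call up. It gives the time, the measured TCP pose, the force, the opening and the grip force at its end, in the units of the state.
- bot.get_obs(): the state, without advancing time (a new reading comes with each control period).
- bot.camera(name): name is "scene" or "top" or "wrist"; returns a dict with "image" (384x512x3 uint8, red, green, blue), "z_map" (384x512 float32, m along the optical axis (not along the pixel's ray), 0 where there is no reading), "camera_matrix" (3x3 intrinsics, pixels), "xyz" and "orientation" of the camera in the world. Camera axes: x right, y up, looking along -z (the intrinsics and any distortion apply to the point x, -y, -z); pixel columns grow to the right and rows downward; lengths in m; the calibration is good to about 2 mm. A picture is of the moment at which its call begins.
- bot.job_done(): hands the job in; it is judged then, once.
The state is a dict: "clock": time; "joint_pos": joint angles; "joint_vel": joint speeds; "tau": joint torques, N m; "eef_pos": TCP position; "tool_rot": TCP orientation; "ft_force": force on the tool from outside, world axes, zero at the start; "ft_torque": the same for the moment, N m; "grip_width": finger opening in m; "grasp_force": force on a finger pad.
Only numpy, scipy, OpenCV 4.12 (cv2) and the standard library are available. Lean on these libraries where they do the work, as an engineer would, in place of code of your own. Each camera call takes 0.05 s, during which the arm holds its last target. There are 200 camera calls.

## Working session

There is one attempt and no reset: what is moved stays moved. The work goes in short steps, Python scripts to look and compute and a tool call to move; the robot and the scene stay as the last step left them, time stands still between calls to the robot, and variables do not carry over. Pictures are saved under pics/ and viewed, at most 10 in all, crops included, and the job is handed in when it is done.

Besides the shell and the picture viewer there is one more tool, called after "Call:" as a command line: name --argument value ..., lists and objects as JSON in quotes. drive_tool: Moves the arm, as the interface text tells. Shifts and turns lie within -1 to 1; 1 stands for 250 mm of shift or 0.5 rad of turn. Its arguments: {"type":"object","properties":{"slide":{"type":"array","items":{"type":"array","items":{"type":"number"}}},"rotation":{"type":"array","items":{"type":"array","items":{"type":"number"}}},"gripper":{"type":"number"}},"required":["slide","rotation"]}

```bash
mkdir -p pics; cat > h.py <<'E'
import numpy as np, cv2
from scipy.spatial.transform import Rotation as R
from workcell import bot
def shot(n):
    c=bot.camera(n); np.savez('pics/%s.npz'%n,**{k:np.array(v) for k,v in c.items()}); return c
def cloud(c):
    K=np.array(c['camera_matrix']);z=np.array(c['z_map']);v,u=np.mgrid[:384,:512]
    P=np.stack([(u-K[0,2])/K[0,0]*z,-(v-K[1,2])/K[1,1]*z,-z],-1)
    return P@R.from_quat(c['orientation']).as_matrix().T+np.array(c['xyz'])
E
python3 - <<'E'
from h import *
ims=[]
for n in ['scene','top']:
    c=shot(n);P=cloud(c);print(n,c['xyz'],c['orientation'],c['camera_matrix'])
    ims.append(c['image'])
cv2.imwrite('pics/a.png',cv2.cvtColor(ims[0],cv2.COLOR_RGB2BGR))
cv2.imwrite('pics/b.png',cv2.cvtColor(ims[1],cv2.COLOR_RGB2BGR))
print(bot.get_obs())
E
```

```text
scene [ 0.9749464  -0.48695018  1.06176214] [0.26607688 0.10789378 0.34114935 0.89508611] [[417.10695798   0.         254.3527694 ]
 [  0.         417.10695798 195.42397434]
 [  0.           0.           1.        ]]
top [ 0.29399563 -0.01070784  1.42649876] [-0.07317958  0.08467724  0.74034964 -0.66284004] [[464.18631828   0.         257.82112843]
 [  0.         464.18631828 193.44532348]
 [  0.           0.           1.        ]]
{'clock': 0.1, 'joint_pos': array([-1.17296187e+00,  2.41348017e-01,  3.85462310e-03,  1.33517530e+00,
        4.37701554e-06,  1.57076481e+00]), 'joint_vel': array([ 4.74748105e-05, -1.70423478e-04,  1.18847045e-03, -1.45791562e-03,
        1.50036756e-04,  9.37269342e-05]), 'tau': array([-4.24474529e-04, -3.73137474e+01,  2.53010005e+01,  1.08107945e-02,
       -2.14827469e-05,  4.84653725e-06]), 'eef_pos': array([ 0.19349647, -0.46043617,  0.23049513]), 'tool_rot': array([ 9.80277574e-01,  1.97623383e-01, -1.82837554e-04, -9.18158371e-04]), 'ft_force': array([-0.11909879, -0.0836479 ,  0.06152857]), 'ft_torque': array([-0.02419945, -0.00646778,  0.02641148]), 'grasp_force': 0.0, 'grip_width': 0.0857039925255931}
```

View pics/a.png

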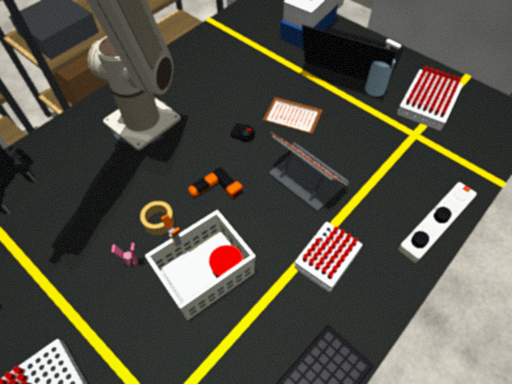

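View pics/b.png

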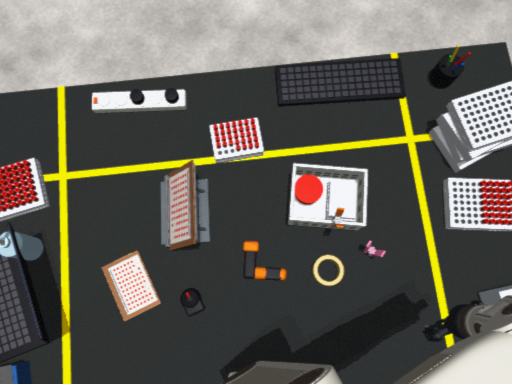

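Candidates for the clamp: an orange one on the basket rim at top (337,215) / scene (171,230), and a pink look-alike on the bench at top (373,250) / scene (125,254). For the board there is the one on the stand at top (183,205) and a flat one on the bench at top (130,285). I choose the orange clamp on the rim and the board on the stand. Next I measure them and check the choice in a close crop.

```bash
python3 - <<'E'
from h import *
T=dict(np.load('pics/top.npz'));S=dict(np.load('pics/scene.npz'))
PT=cloud(T);PS=cloud(S)
f=lambda a:np.round(np.array(a)*1000).tolist()
for uv in [(290,165),(366,169),(362,227),(292,226),(337,215),(341,210),(373,250),(183,205),(190,165),(192,245),(170,245),(176,165),(328,270),(265,273),(250,260),(236,138),(192,300)]: print('T',uv,f(PT[uv[1],uv[0]]))
# orange clamp pts in both
for n,C,P,b in [('T',T,PT,(195,235,320,355)),('S',S,PS,(210,245,160,190))]:
    im=C['image'];h=cv2.cvtColor(im,cv2.COLOR_RGB2HSV)
    m=np.zeros((384,512),bool);m[b[0]:b[1],b[2]:b[3]]=1
    o=m&(h[...,1]>140)&(h[...,0]<18)&(P[...,2]>.06)
    p=P[o];print(n,o.sum(),f(p.mean(0)),f(p.min(0)),f(p.max(0)))
    print(f(p[np.argsort(-p[:,2])][:25:2]))
# basket rim
for n,P,b in [('T',PT,(155,235,280,375)),('S',PS,(200,320,140,260))]:
    p=P[b[0]:b[1],b[2]:b[3]].reshape(-1,3);p=p[abs(p[:,2]-.110)<.006]
    r=cv2.minAreaRect((p[:,:2]*1000).astype(np.float32));print(n,'rim',len(p),r,np.median(p[:,2]))
    print(cv2.boxPoints(r))
# board plane
for n,P,b in [('T',PT,(160,250,160,212)),]:
    im=T['image'][b[0]:b[1],b[2]:b[3]].astype(int).reshape(-1,3);p=P[b[0]:b[1],b[2]:b[3]].reshape(-1,3)
    k=(p[:,2]>.03)&(im[:,0]>im[:,2]+25)|((p[:,2]>.03)&(im.min(1)>150));q=p[k]
    for _ in range(6):
        c=q.mean(0);nn=np.linalg.svd(q-c,full_matrices=False)[2][2];nn*=np.sign(nn[2]);d=(p-c)@nn
        q=p[k&(abs(d)<.004)]
    print('board',len(q),c,nn,np.degrees(np.arccos(nn[2])))
    e=np.cross([0,0,1.],nn);e/=np.linalg.norm(e);u=np.cross(nn,e)
    A=np.c_[(q-c)@e,(q-c)@u];r=cv2.minAreaRect((A*1000).astype(np.float32));print(e,u,r)
    print('u max',np.percentile(A[:,1],[0,1,50,99,100]),np.percentile(A[:,0],[0,1,50,99,100]))
im=T['image'][150:260,150:390]
im2=cv2.resize(S['image'][190:270,100:200],(500,400),interpolation=3)
cv2.imwrite('pics/c.png',cv2.cvtColor(im2,cv2.COLOR_RGB2BGR))
E
```

```text
T (290, 165) [698.0, -165.0, 2.0]
T (366, 169) [630.0, -373.0, 112.0]
T (362, 227) [475.0, -362.0, -1.0]
T (292, 226) [502.0, -146.0, 1.0]
T (337, 215) [498.0, -261.0, 147.0]
T (341, 210) [504.0, -267.0, 183.0]
T (373, 250) [397.0, -371.0, 51.0]
T (183, 205) [581.0, 169.0, 114.0]
T (190, 165) [687.0, 136.0, 150.0]
T (192, 245) [477.0, 167.0, 1.0]
T (170, 245) [480.0, 228.0, 34.0]
T (176, 165) [737.0, 197.0, 3.0]
T (328, 270) [356.0, -237.0, 3.0]
T (265, 273) [367.0, -46.0, 25.0]
T (250, 260) [410.0, -6.0, 29.0]
T (236, 138) [785.0, -3.0, 62.0]
T (192, 300) [313.0, 175.0, 35.0]
T 70 [488.0, -260.0, 175.0] [457.0, -272.0, 102.0] [511.0, -247.0, 191.0]
[[461.0, -251.0, 191.0], [506.0, -264.0, 189.0], [507.0, -259.0, 188.0], [464.0, -249.0, 187.0], [465.0, -247.0, 187.0], [463.0, -258.0, 187.0], [510.0, -268.0, 185.0], [460.0, -263.0, 185.0], [504.0, -264.0, 185.0], [504.0, -270.0, 185.0], [458.0, -257.0, 184.0], [463.0, -261.0, 184.0], [511.0, -260.0, 184.0]]
S 142 [479.0, -261.0, 179.0] [453.0, -487.0, 148.0] [975.0, -247.0, 1062.0]
[[975.0, -487.0, 1062.0], [462.0, -253.0, 189.0], [46
[... 432 characters left out ...]
8.55234]
 [ 674.9979  -161.9945 ]
 [ 498.83606 -126.08688]]
S rim 1133 ((566.2601928710938, -251.4048309326172), (220.95594787597656, 171.79957580566406), 78.84888458251953) 0.11043262500557782
[[ 460.616   -343.18423]
 [ 629.17206 -376.40982]
 [ 671.9044  -159.62543]
 [ 503.34833 -126.39984]]
board 1819 [0.58020296 0.17616623 0.1017389 ] [0.04402611 0.81590795 0.57650318] 54.79503087499515
[-0.99854735  0.05388127  0.        ] [-0.03106272 -0.57566573  0.8170949 ] ((-3.571014404296875, -3.78961181640625), (161.3633575439453, 241.1595001220703), 89.94833374023438)
u max [-0.08451734 -0.07868245 -0.00029242  0.0734835   0.07683798] [-0.12418567 -0.12058522  0.00199374  0.11525654  0.11704247]
```

View pics/c.png

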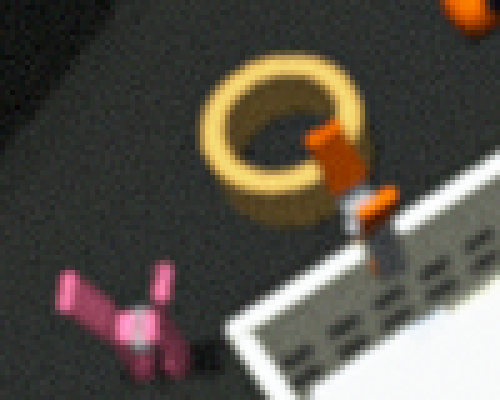

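The crop shows the orange clamp standing on the near rim (crop ~(350,200)), with the pink one on the bench (135,325). The fits agree with the given sizes: basket 172x221 mm with its rim at z 110, board 161x241 mm at 35°. I move to a hover over the clamp.

```bash
cat >> h.py <<'E'
def frame(y,z):
    y,z=np.array(y,float),np.array(z,float);z/=np.linalg.norm(z);y=y-z*(y@z);y/=np.linalg.norm(y)
    return R.from_matrix(np.c_[np.cross(y,z),y,z])
def to(p,Rt,f=1):
    o=bot.get_obs();Rc=R.from_quat(o['tool_rot'])
    s=Rc.inv().apply(np.array(p)-o['eef_pos'])/.25; r=(Rc.inv()*Rt).as_rotvec()/.5
    print('t',round(float(o['clock']),2),'slide',(s*f).round(3),'rot',(r*f).round(3),'j',np.degrees(o['joint_pos']).round(0))
yb=[np.cos(np.radians(-11.2)),np.sin(np.radians(-11.2)),0]
RG=frame(yb,[0,0,-1])
E
python3 - <<'E'
from h import *
to([.484,-.259,.265],RG,.5)
E
```

```text
t 0.1 slide [ 0.692 -0.146 -0.069] rot [-0.002 -0.001 -0.977] j [-67.  14.   0.  76.   0.  90.]
```

Call:
drive_tool --slide '[[0.087, -0.018, -0.009], [0.173, -0.037, -0.017], [0.26, -0.055, -0.026], [0.346, -0.073, -0.035], [0.433, -0.091, -0.043], [0.519, -0.11, -0.052], [0.606, -0.128, -0.06], [0.692, -0.146, -0.069]]' --rotation '[[0, 0, -0.122], [0, 0, -0.244], [0, 0, -0.366], [0, 0, -0.488], [0, 0, -0.611], [0, 0, -0.733], [0, 0, -0.855], [0, 0, -0.977]]' --gripper 1

```text
clock: 1.1
eef_pos: [0.3394, -0.3596, 0.2481]
tool_rot: [0.903, 0.43, -0.0, -0.001]
ft_force: [-0.8, 0.5, 0.3]
grip_width: 0.0857
grasp_force: 0.0
```

```bash
python3 - <<'E'
from h import *
to([.484,-.259,.265],RG)
E
```

```text
t 1.1 slide [ 0.677  0.195 -0.068] rot [-0.002 -0.001 -0.974] j [-47.  13.   2.  79.  -0.  82.]
```

Call:
drive_tool --slide '[[0.097, 0.028, -0.01], [0.193, 0.056, -0.019], [0.29, 0.084, -0.029], [0.387, 0.111, -0.039], [0.484, 0.139, -0.049], [0.58, 0.167, -0.058], [0.677, 0.195, -0.068], [0.677, 0.195, -0.068]]' --rotation '[[0, 0, -0.139], [0, 0, -0.278], [0, 0, -0.417], [0, 0, -0.557], [0, 0, -0.696], [0, 0, -0.835], [0, 0, -0.974], [0, 0, -0.974]]'

```text
clock: 2.1
eef_pos: [0.4847, -0.259, 0.2649]
tool_rot: [0.773, 0.635, -0.0, -0.0]
ft_force: [-0.2, 0.3, -0.1]
grip_width: 0.0856
grasp_force: 0.0
```

```bash
python3 - <<'E'
from h import *
to([.484,-.259,.15],RG)
c=shot('wrist');cv2.imwrite('pics/d.png',cv2.cvtColor(c['image'],cv2.COLOR_RGB2BGR))
P=cloud(c);h=cv2.cvtColor(c['image'],cv2.COLOR_RGB2HSV)
o=(h[...,1]>140)&(h[...,0]<18)&(P[...,2]>.125)&(P[...,2]<.2)&(np.hypot(P[...,0]-.484,P[...,1]+.259)<.06)
p=P[o]*1000;q=(p-[484,-259,0])@np.c_[RG.as_matrix()[:,1],RG.as_matrix()[:,0],[0,0,1]]
for s in (q[q[:,0]<0],q[q[:,0]>0]):
    print(len(s),np.percentile(s,[1,50,99],axis=0).round(1).tolist(), np.polyfit(s[:,1],s[:,0],1).round(3))
    t=s[s[:,2]>np.percentile(s[:,2],80)];print('top',np.percentile(t,[2,50,98],axis=0).round(1).tolist(),np.polyfit(t[:,1],t[:,0],1).round(3))
# rim line near clamp
m=abs(P[...,2]-.110)<.004
r=(P[m]*1000-[484,-259,0])@np.c_[RG.as_matrix()[:,1],RG.as_matrix()[:,0],[0,0,1]]
r=r[(abs(r[:,0])<15)]
print('rim',len(r),np.percentile(r[:,0],[2,50,98]),np.polyfit(r[:,1],r[:,0],1))
E
```

```text
t 2.1 slide [-0.001 -0.002  0.46 ] rot [-0.002 -0.001  0.   ] j [-28.  19.  12.  83.   0.  73.]
439 [[-27.2, -8.5, 155.2], [-20.8, 2.5, 179.3], [-13.5, 9.7, 186.7]] [  0.068 -20.745]
top [[-26.9, -8.5, 185.3], [-24.2, 0.3, 185.7], [-22.0, 9.3, 186.8]] [ -0.037 -24.274]Traceback (most recent call last):
  File "<stdin>", line 8, in <module>
    return _quantile_unchecked(
        a, q, axis, out, overwrite_input, method, keepdims, weights)
    return _ureduce(a,
                    func=_quantile_ureduce_func,
    ...<5 lines>...
                    overwrite_input=overwrite_input,
                    method=method)
    r = func(a, **kwargs)
    result = _quantile(arr,
                       quantiles=q,
    ...<2 lines>...
                       out=out,
                       weights=wgt)
    slices_having_nans = np.isnan(arr[-1, ...])
                                  ~~~^^^^^^^^^
IndexError: index -1 is out of bounds for axis 0 with size 0
```

View pics/d.png

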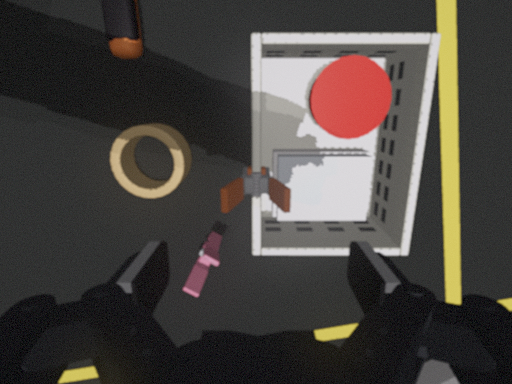

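The wrist view shows the orange clamp at (257,190), square on the near rim and centred between the open fingers at (145,270) and (375,270). The pink one is aside at (205,260). I descend and squeeze.

Call:
drive_tool --slide '[[0, 0, 0.08], [0, 0, 0.16], [0, 0, 0.24], [0, 0, 0.32], [0, 0, 0.4], [0, 0, 0.45], [0, 0, 0.48], [0, 0, 0.48]]' --rotation '[[0, 0, 0], [0, 0, 0], [0, 0, 0], [0, 0, 0], [0, 0, 0], [0, 0, 0], [0, 0, 0], [0, 0, 0]]' --gripper 1

```text
clock: 3.15
eef_pos: [0.4835, -0.2601, 0.1454]
tool_rot: [0.774, 0.634, -0.0, -0.0]
ft_force: [-0.6, 0.4, 0.4]
grip_width: 0.0857
grasp_force: 0.0
```

Call:
drive_tool --slide '[[0, 0, 0], [0, 0, 0], [0, 0, 0], [0, 0, 0], [0, 0, 0], [0, 0, 0], [0, 0, 0], [0, 0, 0]]' --rotation '[[0, 0, 0], [0, 0, 0], [0, 0, 0], [0, 0, 0], [0, 0, 0], [0, 0, 0], [0, 0, 0], [0, 0, 0]]' --gripper 0

```text
clock: 4.15
eef_pos: [0.4838, -0.26, 0.1455]
tool_rot: [0.773, 0.634, -0.0, -0.0]
ft_force: [-0.2, 0.4, -1.2]
grip_width: 0.0223
grasp_force: 64.7
```

Call:
drive_tool --slide '[[0, 0, -0.06], [0, 0, -0.14], [0, 0, -0.24], [0, 0, -0.34], [0, 0, -0.44], [0, 0, -0.54], [0, 0, -0.6], [0, 0, -0.6]]' --rotation '[[0, 0, 0], [0, 0, 0], [0, 0, 0], [0, 0, 0], [0, 0, 0], [0, 0, 0], [0, 0, 0], [0, 0, 0]]'

```text
clock: 5.15
eef_pos: [0.4846, -0.2604, 0.298]
tool_rot: [0.773, 0.634, 0.001, 0.002]
ft_force: [0.3, -0.1, -1.1]
grip_width: 0.0223
grasp_force: 64.6
```

```bash
cat >> h.py <<'E'
n=np.array([.04403,.81591,.5765]);e=np.array([-.99855,.05388,0]);u=np.cross(n,e)
c0=np.array([.58020,.17617,.10174])
mid=c0-.003*e+.0765*u-.0025*n*0   # middle of board's top edge, front face
mid_t=mid-.0045*n                  # mid-thickness of board+plate
RP=frame(n,-u)
E
python3 - <<'E'
from h import *
print(bot.get_obs()['grip_width'])
c=shot('scene');P=cloud(c);im=c['image']
h=cv2.cvtColor(im,cv2.COLOR_RGB2HSV);o=bot.get_obs();Rc=R.from_quat(o['tool_rot'])
k=(np.linalg.norm(P-o['eef_pos'],axis=-1)<.08)
q=Rc.inv().apply((P[k]-o['eef_pos']))*1000
w=(h[...,1]>120)&(h[...,0]<18); qo=q[w[k]]
print('clamp in tool, orange',np.percentile(qo,[2,50,98],axis=0).round(0).tolist(),'low z',np.percentile(q[:,2],[95,99,100]))
print(np.round(qo[np.argsort(qo[:,2])][::8]).tolist())
# board top edge from scene cam in plate frame
d=P-c0;A=np.stack([d@n,d@e,d@u],-1)*1000
s=(abs(A[...,1])<100)&(A[...,0]>-20)&(A[...,0]<15)&(A[...,2]>40)&(A[...,2]<95)
a=A[s]
for lo in range(-80,81,40):
    b=a[abs(a[:,1]-lo)<20];print(lo,len(b),np.percentile(b[:,2],[90,98,100]).round(1),b[b[:,2]>70][:,0].round(1)[:12].tolist())
b=A[(abs(A[...,0]+12)<22)&(abs(A[...,1])<140)&(A[...,2]>0)&(A[...,2]<70)];print('e ext',np.percentile(b[:,1],[0,1,99,100]),np.percentile(b[:,0],[2,25,50,75,98]))
print(mid,RP.as_matrix())
to(mid_t+u*(.011+.016+.10),RP)
cv2.imwrite('pics/e.png',cv2.cvtColor(cv2.resize(im[60:260,130:380],(750,600)),cv2.COLOR_RGB2BGR))
E
```

```text
0.02225851628145527
clamp in tool, orange [[-14.0, -16.0, -67.0], [-10.0, 4.0, -20.0], [-7.0, 23.0, 56.0]] low z [55.02989812 59.72136721 62.79843288]
[[-7.0, 23.0, -67.0], [-10.0, -8.0, -22.0], [-8.0, 22.0, 49.0]]
-80 53 [73.4 75.7 77.3] [-1.2, -0.2, 1.4, -5.6, -0.8, 0.7, -3.0, -1.3, 0.3, -3.6, -2.0, -0.4]
-40 50 [73.4 76.1 76.3] [-1.1, 0.5, -1.9, -0.3, -7.3, -4.1, -2.5, -0.8, 0.7, -6.3, -1.5, 0.2]
0 48 [73.1 74.5 74.8] [0.4, -0.3, 1.3, -0.8, -3.1, -1.5, 0.1, -6.9, -3.6, 1.1, -4.3, -1.1]
40 48 [72.5 73.8 73.9] [-0.3, 1.3, -4.2, -0.9, 0.7, -3.2, -1.5, 0.1, -7.1, -5.4, 1.2, -1.1]
80 47 [72.1 75.2 75.5] [-2.0, -0.4, 1.4, -4.3, -1.0, 0.7, 0.2, -2.2, -0.5, 1.1, -6.1, -4.5]
e ext [-120.67816437 -120.36165611  111.83547224  119.72676343] [-7.35949684 -5.24573884 -2.54529132  1.43070739  1.9736757 ]
[0.58081942 0.13197006 0.16424809] [[-9.98547208e-01  4.40299996e-02  3.10617396e-02]
 [ 5.38838800e-02  8.15909992e-01  5.75662585e-01]
 [ 2.83965867e-06  5.76499995e-01 -8.17097152e-01]]
t 5.2 slide [1.31  0.115 0.124] rot [-0.907  1.054 -3.307] j [-28.  19.  16.  88.   0.  73.]
```

View pics/e.png

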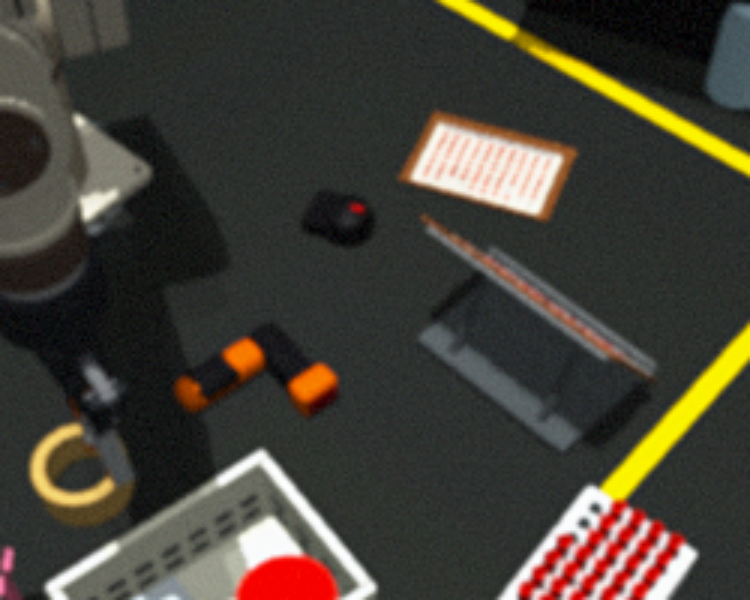

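The clamp is held (crop ~(100,400)) and out of the basket. The jaw tips lie about 57 mm ahead of the TCP, so the pivot is about 13.5 mm ahead as planned. The stand at (540,310) is clear. I turn and travel in four equal calls.

Call:
drive_tool --slide '[[0.041, 0.004, 0.004], [0.082, 0.007, 0.008], [0.123, 0.011, 0.012], [0.164, 0.015, 0.016], [0.205, 0.018, 0.02], [0.246, 0.022, 0.024], [0.287, 0.025, 0.028], [0.328, 0.029, 0.031]]' --rotation '[[-0.028, 0.033, -0.103], [-0.057, 0.066, -0.207], [-0.085, 0.099, -0.31], [-0.113, 0.132, -0.413], [-0.142, 0.165, -0.517], [-0.17, 0.198, -0.62], [-0.198, 0.231, -0.723], [-0.227, 0.264, -0.827]]'

```text
clock: 6.2
eef_pos: [0.5065, -0.1804, 0.2868]
tool_rot: [0.623, 0.777, 0.086, 0.001]
ft_force: [-0.7, -0.4, -0.9]
grip_width: 0.0223
grasp_force: 64.6
```

```bash
python3 - <<'E'
from h import *
to(mid_t+u*.1245,RP,1/3)
E
```

```text
t 6.2 slide [0.282 0.152 0.083] rot [-0.227  0.26  -0.827] j [-25.  15.   9.  82.  10.  53.]
```

Call:
drive_tool --slide '[[0.035, 0.019, 0.01], [0.07, 0.038, 0.021], [0.106, 0.057, 0.031], [0.141, 0.076, 0.042], [0.176, 0.095, 0.052], [0.212, 0.114, 0.062], [0.247, 0.133, 0.073], [0.282, 0.152, 0.083]]' --rotation '[[-0.028, 0.033, -0.103], [-0.057, 0.065, -0.207], [-0.085, 0.098, -0.31], [-0.113, 0.13, -0.413], [-0.142, 0.163, -0.517], [-0.17, 0.195, -0.62], [-0.198, 0.228, -0.723], [-0.227, 0.26, -0.827]]'

```text
clock: 7.2
eef_pos: [0.53, -0.1016, 0.2789]
tool_rot: [0.443, 0.881, 0.168, 0.004]
ft_force: [0.7, 0.1, -0.6]
grip_width: 0.0225
grasp_force: 64.6
```

```bash
python3 - <<'E'
from h import *
to(mid_t+u*.1245,RP,1/2)
E
```

```text
t 7.2 slide [0.186 0.238 0.136] rot [-0.228  0.261 -0.827] j [-22.  15.   6.  79.  19.  32.]
```

Call:
drive_tool --slide '[[0.023, 0.03, 0.017], [0.047, 0.06, 0.034], [0.07, 0.089, 0.051], [0.093, 0.119, 0.068], [0.116, 0.149, 0.085], [0.14, 0.179, 0.102], [0.163, 0.208, 0.119], [0.186, 0.238, 0.136]]' --rotation '[[-0.028, 0.033, -0.103], [-0.057, 0.065, -0.207], [-0.085, 0.098, -0.31], [-0.113, 0.13, -0.413], [-0.142, 0.163, -0.517], [-0.17, 0.195, -0.62], [-0.198, 0.228, -0.723], [-0.228, 0.261, -0.827]]'

```text
clock: 8.2
eef_pos: [0.5535, -0.0227, 0.2711]
tool_rot: [0.24, 0.94, 0.241, 0.006]
ft_force: [-0.8, -0.8, -0.8]
grip_width: 0.0223
grasp_force: 64.6
```

```bash
python3 - <<'E'
from h import *
to(mid_t+u*.1245,RP)
E
```

```text
t 8.2 slide [0.059 0.272 0.182] rot [-0.228  0.261 -0.826] j [-17.  18.   7.  80.  28.  11.]
```

Call:
drive_tool --slide '[[0.008, 0.039, 0.026], [0.017, 0.078, 0.052], [0.025, 0.117, 0.078], [0.034, 0.155, 0.104], [0.042, 0.194, 0.13], [0.051, 0.233, 0.156], [0.059, 0.272, 0.182], [0.059, 0.272, 0.182]]' --rotation '[[-0.033, 0.037, -0.118], [-0.065, 0.075, -0.236], [-0.098, 0.112, -0.354], [-0.13, 0.149, -0.472], [-0.163, 0.186, -0.59], [-0.195, 0.224, -0.708], [-0.228, 0.261, -0.826], [-0.228, 0.261, -0.826]]'

```text
clock: 9.2
eef_pos: [0.577, 0.0567, 0.2631]
tool_rot: [0.027, 0.953, 0.302, 0.008]
ft_force: [-0.1, 0.2, -1.5]
grip_width: 0.022
grasp_force: 64.6
```

```bash
python3 - <<'E'
from h import *
to(mid_t+u*.1245,RP)
o=bot.get_obs();Rc=R.from_quat(o['tool_rot'])
a=shot('wrist');b=shot('scene')
for nm,c in(('w',a),('s',b)):
    P=cloud(c);d=P-o['eef_pos'];q=Rc.inv().apply(d.reshape(-1,3)).reshape(d.shape)*1000
    # board top edge rel. plan, in plate frame
    D=P-c0;A=np.stack([D@n,D@e,D@u],-1)*1000
    s=(abs(A[...,1])<90)&(A[...,0]>-20)&(A[...,0]<15)&(A[...,2]>50)&(A[...,2]<85)
    t=A[s]
    if len(t): print(nm,'edge u',np.percentile(t[:,2],[90,98,99.5]).round(1),'n',np.percentile(t[t[:,2]>68][:,0],[2,50,98]).round(1) if (t[:,2]>68).any() else None)
    s=(abs(q[...,0])<14)&(abs(q[...,1])<30)&(q[...,2]>20)&(q[...,2]<70);t=q[s]
    if len(t): print(nm,'jaws tool',len(t),np.percentile(t,[2,50,98],axis=0).round(0).tolist())
im=np.hstack([cv2.resize(a['image'],(400,300)),cv2.resize(b['image'][80:230,220:420],(400,300))])
cv2.imwrite('pics/f.png',cv2.cvtColor(im,cv2.COLOR_RGB2BGR))
E
```

```text
t 9.2 slide [ 0.001  0.    -0.001] rot [-0.001 -0.001 -0.004] j [-12.  25.  12.  84.  35. -10.]
w edge u [70.5 71.1 71.7] n [-7.3 -1.8  1.2]
w jaws tool 1144 [[-8.0, -24.0, 20.0], [7.0, -1.0, 39.0], [11.0, 24.0, 61.0]]
s edge u [73.  74.2 74.8] n [-7.1 -2.5  1.4]
s jaws tool 91 [[-9.0, -24.0, 21.0], [-5.0, 6.0, 42.0], [9.0, 25.0, 61.0]]
```

View pics/f.png

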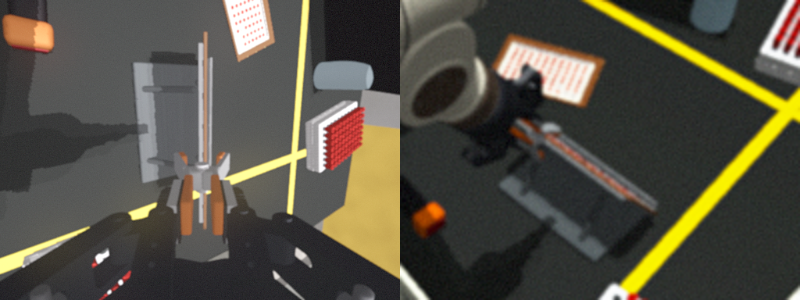

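The wrist view shows the spread jaws at (182,165)-(225,165) straddling the edge-on board and plate at (205,100-180), centred and square. I push down the slope, the last part slowly.

Call:
drive_tool --slide '[[0, 0.003, 0.05], [0, 0.003, 0.1], [0, 0.003, 0.15], [0, 0.003, 0.2], [0, 0.003, 0.25], [0, 0.003, 0.3], [0, 0.003, 0.33], [0, 0.003, 0.34]]' --rotation '[[0, 0, 0], [0, 0, 0], [0, 0, 0], [0, 0, 0], [0, 0, 0], [0, 0, 0], [0, 0, 0], [0, 0, 0]]'

```text
clock: 10.3
eef_pos: [0.5801, 0.1062, 0.195]
tool_rot: [0.026, 0.953, 0.302, 0.009]
ft_force: [-0.1, -0.0, -1.8]
grip_width: 0.0223
grasp_force: 64.6
```

Call:
drive_tool --slide '[[0, 0, 0.01], [0, 0, 0.02], [0, 0, 0.03], [0, 0, 0.04], [0, 0, 0.05], [0, 0, 0.06], [0, 0, 0.068], [0, 0, 0.068]]' --rotation '[[0, 0, 0], [0, 0, 0], [0, 0, 0], [0, 0, 0], [0, 0, 0], [0, 0, 0], [0, 0, 0], [0, 0, 0]]'

```text
clock: 11.3
eef_pos: [0.5809, 0.1154, 0.182]
tool_rot: [0.026, 0.953, 0.302, 0.009]
ft_force: [-1.6, -1.9, 2.3]
grip_width: 0.0221
grasp_force: 65.1
```

```bash
python3 - <<'E'
from h import *
o=bot.get_obs();print(o['ft_force'],o['ft_torque']);print('tcp plate frame',[(o['eef_pos']-c0)@v*1000 for v in(n,e,u)])
a=shot('wrist');b=shot('scene')
P=cloud(a);D=P-c0;A=np.stack([D@n,D@e,D@u],-1)*1000
s=(abs(A[...,1])<100)&(abs(A[...,1])>15)&(A[...,0]>-20)&(A[...,0]<15)&(A[...,2]>50)&(A[...,2]<85);t=A[s];print(np.percentile(t[:,2],[90,98,99.5]).round(1),np.percentile(t[t[:,2]>66][:,0],[2,50,98]).round(1))
im=np.hstack([a['image'][80:330,130:380],cv2.resize(b['image'][80:230,220:420],(333,250))])
cv2.imwrite('pics/g.png',cv2.cvtColor(im,cv2.COLOR_RGB2BGR))
E
```

```text
[-1.60844322 -1.90234511  2.29762465] [-0.72560144  0.29954209  0.2021082 ]
tcp plate frame [np.float64(-3.258345668060848), np.float64(-3.9784650532447796), np.float64(100.53900769520445)]
[70.5 71.2 71.5] [-7.4 -3.2  1.1]
```

View pics/g.png

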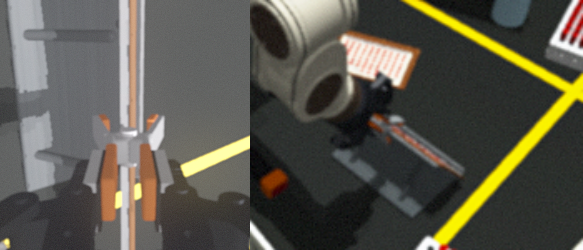

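The jaws straddle plate and board, and the force along the slope rose by about 4.5 N, so the edge is at the clamp's throat: fully seated. I release and then back out.

Call:
drive_tool --slide '[[0, 0, 0], [0, 0, 0], [0, 0, 0], [0, 0, 0], [0, 0, 0], [0, 0, 0], [0, 0, 0], [0, 0, 0]]' --rotation '[[0, 0, 0], [0, 0, 0], [0, 0, 0], [0, 0, 0], [0, 0, 0], [0, 0, 0], [0, 0, 0], [0, 0, 0]]' --gripper 1

```text
clock: 12.4
eef_pos: [0.5809, 0.1156, 0.1816]
tool_rot: [0.026, 0.953, 0.302, 0.009]
ft_force: [-0.2, -0.2, -0.1]
grip_width: 0.0852
grasp_force: 0.0
```

Call:
drive_tool --slide '[[0, 0, -0.03], [0, 0, -0.08], [0, 0, -0.15], [0, 0, -0.22], [0, 0, -0.3], [0, 0, -0.4], [0, 0, -0.45], [0, 0, -0.45]]' --rotation '[[0, 0, 0], [0, 0, 0], [0, 0, 0], [0, 0, 0], [0, 0, 0], [0, 0, 0], [0, 0, 0], [0, 0, 0]]'

```text
clock: 13.4
eef_pos: [0.5778, 0.0501, 0.2746]
tool_rot: [0.027, 0.953, 0.302, 0.01]
ft_force: [-0.2, 0.7, -0.7]
grip_width: 0.0853
grasp_force: 0.0
```

```bash
python3 - <<'E'
from h import *
a=shot('wrist');b=shot('top')
for nm,C in(('w',a),('t',b)):
    P=cloud(C);h=cv2.cvtColor(C['image'],cv2.COLOR_RGB2HSV);D=P-c0;A=np.stack([D@n,D@e,D@u],-1)*1000
    s=(abs(A[...,1])<25)&(A[...,0]>-45)&(A[...,0]<40)&(A[...,2]>82)&(A[...,2]<160);t=A[s];print(nm,'clamp n,e,u',len(t),np.percentile(t,[1,50,99],axis=0).round(1).tolist())
    for sg in(-1,1):
        w=t[(sg*(t[:,0]+4)>8)]
        if len(w)>10:print(sg,np.percentile(w,[1,50,99],axis=0).round(1).tolist())
    s=(abs(A[...,0])<4)&(abs(A[...,1])<135)&(A[...,2]>-90)&(A[...,2]<85)&(h[...,2]>60);t=A[s];print('board',np.percentile(t,[1,50,99],axis=0).round(1).tolist())
im=np.hstack([a['image'][50:350,100:400],cv2.resize(b['image'][150:260,120:270],(409,300))])
cv2.imwrite('pics/i.png',cv2.cvtColor(im,cv2.COLOR_RGB2BGR))
E
```

```text
w clamp n,e,u 1781 [[-29.7, -13.6, 86.2], [-3.2, -2.2, 117.1], [23.4, 6.7, 139.4]]
-1 [[-29.9, -13.1, 90.6], [-21.6, -2.1, 126.3], [-12.2, 6.3, 139.5]]
1 [[4.1, -13.0, 89.2], [15.1, -1.9, 124.0], [23.9, 6.3, 139.3]]
board [[-3.2, -117.4, 56.0], [-1.1, 29.5, 69.7], [2.9, 115.7, 72.0]]
t clamp n,e,u 181 [[-30.5, -15.3, 83.8], [-15.7, -3.4, 115.9], [22.5, 5.8, 141.8]]
-1 [[-30.6, -15.3, 90.8], [-20.5, -4.5, 120.0], [-12.4, 4.9, 141.8]]
1 [[7.4, -14.3, 83.5], [17.6, -2.9, 119.0], [23.9, 5.5, 142.2]]
board [[-3.4, -119.7, -89.1], [0.1, 4.1, -2.4], [3.2, 114.8, 73.1]]
```

View pics/i.png

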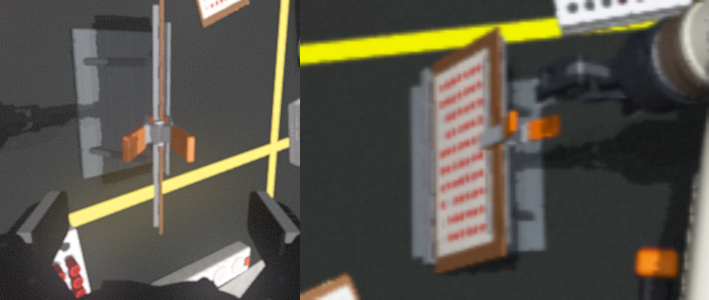

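After release the picture shows the clamp upright and square on the top edge, at (160,132) in the left half. Its handles span 54 mm, meaning joint about 0, so the jaws grip both board and plate. It sits about 3 mm from the middle, with the pivot about 11 mm above the edge, and the board has not moved. I hand in.

```bash
python3 -c "
from workcell import bot
print(bot.job_done())"
```

```text
the job is handed in; nothing more can be done
None
```

The orange clamp is clipped square over the top edge of the stand, about 3 mm from the middle and pushed well down, pinching board and back plate together; the board stayed in place and the job was handed in at about 13.5 s.

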